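Size a shoe last on the sliding gauge

TASK

Measure the shoe last that stands by itself on the robot's left, close to the robot (not one of the two standing along the far edge): stand it on the sizing gauge with its heel right back against the heel stop and its toe straight along the gauge, towards the sliding plate. Then bring the sliding plate up gently until you feel it come up snug against the toe, without squeezing hard, and leave it so, still touching the toe after you let go. Leave the other lasts and everything else on the bench where they are.

Things in the scene. Friction and masses are not known exactly. Their poses are not given: they have to be found in the camera images.
- last_a_grip (a point): one of 3 like beech shoe lasts (foot forms) of different sizes, standing sole down; length about 170 to 190 mm, to be found by measuring. Point: on the centre line, 45 mm above the sole, 55 mm ahead of the heel's rearmost point; x to the toe, z up. Grip the upright-sided top (cone): 31 mm wide, 45 to 83 mm above the sole, from 40 mm behind to 22 mm ahead of the point
- last_b_grip (a point): a last like last_a, another size, same point and axes. All are 66 mm wide at the ball, 85 mm high, 0.2 to 0.35 kg; toe end blunt, 11 to 21 mm above the sole; heel's rearmost part 12 to 42 mm above the sole. Any of the three may be the one that stands by itself (x below 0.6, y above 0.2 at the start); the other two stand by the far edge (x above 0.7)
- last_c_grip (a point): a last like last_a, another size, same point and axes
- gauge: sizing gauge, fixed to the bench: aluminium bed 360 x 130 mm, 10 mm thick. Origin on the bench, 10 mm below heel_stop, same axes; the bed reaches from 45 mm behind to 315 mm ahead of it along x. A steel rail runs along the right edge (y -49 to -61 mm, up to 18 mm above the bed), a white tick strip along the left one
- heel_stop (a point): foot of the heel stop's flat upright face, on the bed's top (10 mm above the bench) and centre line; x runs along the gauge to the sliding plate, z up. The heel stop is a dark steel block across the bed's end, 74 mm wide, 30 mm thick (behind this point), 52 mm above the bed
- toe_plate (a point): sliding plate: upright aluminium plate across the gauge, 10 mm thick, 2 to 52 mm above the bed, y -42 to +58 mm. Point: centre line, level with the bed's top, in the face towards the heel stop; axes as heel_stop, back face at x = +10 mm. Its dark carriage rides the rail: x 0 to 46, y -38 to -72 mm, 28 mm above the bed, with a knob to 43 mm. Left of y = -35 mm the bed behind the plate is clear
- slide (a joint): travel of the sliding plate, m: gap between its face and the heel stop's face = 150 mm + this; 0.09 is fully out. Starts wide open. It slides with about 2.5 N of friction (a little more when fast) and stays where it is left
- brush: bystander: flat bench brush, 190 mm long, lying; origin at its middle, on the bench
- polish_tin: bystander: flat round tin, 78 mm across, 28 mm high; origin under its centre
- thread_spool: bystander: brown spool, 56 mm across, 78 mm high, standing; origin under its centre
- hammer: bystander: shoemaker's hammer, 210 mm long, lying; origin on its handle
- heel_pair: bystander: two D-shaped black rubber heels, one on the other, 65 mm by 60 mm, 24 mm high; origin under the middle
- edge_ink: bystander: small amber bottle, 48 mm across, 100 mm high; origin under its centre
- tack_cup: bystander: round steel bowl, 80 mm across, 45 mm high; origin under its centre
There are look-alikes about, which are no part of the job. What is shaped like the part that bears last_a_grip but red is not meant.

How it is judged:
By the outcome, as a careful person would: the job done as asked, in the order asked, and still so for the second after the job is handed in, with the robot touching nothing.
It also fails if it takes over 51 s, if anything falls off the work surface, if the arm or the gripper's body presses on something with over 40 N, if the wrist force passes 120 N, or if a joint passes its speed limit or range.

ROBOT

A 7-joint arm with a two-finger parallel gripper is mounted at the origin on the work surface. World frame = base frame: x ahead of the robot, y to its left, z up, the work surface at z = 0. Lengths are in m, angles in rad, forces in N, time in s.
With the tool pointing down it reaches from about 0.35 to 0.9 m from the base axis. Payload 8.1 kg.
Tool frame: the origin (TCP) lies midway between the tips of the shut fingers; the grasp point (between the pads) lies grasp_offset behind it (grasp_offset is the distance from the TCP to the grasp point, in m); z points along the fingers, x is the direction in which the jaws open and shut, and the axes are right-handed (so a half turn about z gives the same grasp; the last joint's range is limited). The gripper opens to 85 mm and grips with 20 to 120 N. Pads are 22 mm wide; open, the fingers measure 114 mm over their backs; the gripper's body (76 mm by 85 mm) begins 54 mm behind the grasp point. The pads swing forward as they close: fully open they stand 13 mm farther back than shut.
Start: joints at [-1.223, 0.434, 0.025, 1.573, -0.012, 1.134, -0.075], TCP at [0.272, 0.563, 0.231] pointing down, gripper open.
Joint ranges: [-2.62, 2.62], [-0.44, 2.09], [-1.27, 1.32], [0.08, 2.57], [-1.32, 4.46], [0.12, 2], [-2.74, 2.74]. Speed limits (rad/s): [2.22, 2.22, 3.01, 3.01, 3.14, 3.14, 3.14].

INTERFACE

Orientations are given as a unit quaternion [x, y, z, w].
In Python, from rig import * gives the robot as it stands.
- The arm moves only by the tool jog_arm, never from a script. Its argument "targets" is a list that holds one entry, the list of rows, each a list of 7 numbers: the turn, a rotation vector about the tool's x, y, z in degrees, then the shift along the tool's x, y, z in cm, then the finger opening in cm, from 0 to 8.54. In form: [[[wx, wy, wz, tx, ty, tz, gripper], ...]]. A call has 1 to 20 rows; each row is the pose to reach, as a shift and turn from the pose commanded when the call began, along the tool's axes at that moment; what a row does not reach only later rows make up. A row lasts 1/10 s, in which the tool goes at most 50 mm and 8.59 degrees, less where a joint would pass 70% of its speed; a pose out of reach is approached as far as the arm can. A call with a gripper value outside its range is refused whole. The fingers move at their own pace and stop on an object; "grip_force" is the grip in N (left out, the last holds). Time passes only in rows, so rows that repeat a pose let the fingers close. It gives the time, the measured TCP pose, the force and the opening at its end, in the units of the state.
- read_state(): the state, without advancing time (a new reading comes with each control period).
- camera(name): name is "side" or "top"; returns the picture (420x560x3 uint8, blue, green, red); there is no depth.
- camera_info(name): a dict with "fovy" (degrees; the focal length in pixels is half the picture's height over the tangent of half this angle, whatever the lens; pixels are square), "cx", "cy" (the principal point, pixels), "R" (3x3) and "t" (3): a world point X has camera coordinates R X + t. Camera axes: x right, y down, z forward; pixel columns grow to the right and rows downward; lengths in m; the calibration is good to about 2 mm. A picture is of the moment at which its call begins. camera_info takes no time and is no camera call.
- hand_in(): hands the job in, once; it reports no verdict.
Trained networks look in the newest picture that a camera, given by its name, has taken for a name from the list of things; names that differ only in an ending like _2 or _b are one class to them, and where a whole thing is asked for, a point or a joint stands for the part that bears it (a point fixed in the world has none). Each returns a list of dicts, best first, with "score" (0 to 1); they miss things now and then, are a little off and sometimes report something else, mostly with a low value. They report only what shows in the picture. A call takes as long as a camera call. They do not tell look-alikes from the thing itself.
- boxes_of(label, camera): "bbox" ([left, top, width, height] in pixels, round what is visible of it).
- tip_of(label, camera): "location" ([row, column] in pixels: a listed point, or the origin of a listed thing).
The state is a dict: "time_s": time; "qpos": joint angles; "dq": joint speeds; "effort": joint torques, N m; "position": TCP position; "orientation": TCP orientation; "force": force on the tool from outside, world axes, zero at the start; "wrist_torque": the same for the moment, N m; "finger_gap": finger opening in m.
Only numpy, scipy, OpenCV 4.12 (cv2) and the standard library are available. Lean on these libraries where they do the work, as an engineer would, in place of code of your own. Each camera call takes 0.05 s, during which the arm holds its last target. There are 200 camera calls.

## Working session

There is one attempt and no reset: what is moved stays moved. The work goes in short steps, Python scripts to look and compute and a tool call to move; the robot and the scene stay as the last step left them, time stands still between calls to the robot, and variables do not carry over. Pictures are saved under pics/ and viewed, about 8 in all and at most 12, crops included, and the job is handed in when it is done.

Besides the shell and the picture viewer there is one more tool, called after "Call:" as name([rows], argument=value, ...), one row to a line, values as JSON. jog_arm: Moves the arm, as the interface text tells. Its arguments: {"type":"object","properties":{"targets":{"type":"array"},"grip_force":{"type":"number"}},"required":["targets"]}

```bash
mkdir -p pics; ls; cat > h.py <<'E'
from rig import *
import numpy as np, cv2
from scipy.spatial.transform import Rotation as Ro
def ray(cam,row,col):
    i=camera_info(cam);f=210/np.tan(np.radians(i["fovy"])/2)
    R=np.array(i["R"]);t=np.array(i["t"])
    return -R.T@t, R.T@np.array([(col-i["cx"])/f,(row-i["cy"])/f,1])
def at_z(cam,row,col,z):
    o,d=ray(cam,row,col);return o+d*(z-o[2])/d[2]
def proj(cam,X):
    i=camera_info(cam);f=210/np.tan(np.radians(i["fovy"])/2)
    c=np.array(i["R"])@np.array(X)+np.array(i["t"]);return [round(i["cy"]+f*c[1]/c[2],1),round(i["cx"]+f*c[0]/c[2],1)]
E
python3 - <<'E'
from h import *
np.set_printoptions(precision=4,suppress=True)
s=read_state();print(s)
for c in("top","side"):
    cv2.imwrite(f"pics/{c}0.png",camera(c)); print(c,camera_info(c))
    for n,z in(("last_a_grip",.045),("heel_stop",.01),("toe_plate",.01)):
        for r in tip_of(n,c): print(n,r, at_z(c,*r["location"],z))
E
```

```text
pics
{'time_s': 0.0, 'qpos': array([-1.2225,  0.4352,  0.025 ,  1.5741, -0.0116,  1.134 , -0.0751]), 'dq': array([-0.0007,  0.0012, -0.0002, -0.0001,  0.0004, -0.0012,  0.0006]), 'effort': array([  0.0007, -67.0486,   1.0253, -31.6223,   0.0155,   0.0125,
        -0.    ]), 'position': array([0.2722, 0.5621, 0.2305]), 'orientation': array([ 0.8473,  0.5311, -0.0006,  0.0005]), 'force': array([-0.4475, -0.4844,  0.0838]), 'wrist_torque': array([-0.0203,  0.0143, -0.05  ]), 'finger_gap': 0.08512132861466794}
top {'fovy': 48.615890247969084, 'cx': 283.4634059813356, 'cy': 208.48513670526222, 'R': array([[ 0.0286, -0.9994,  0.0177],
       [-0.9963, -0.0299, -0.08  ],
       [ 0.0805, -0.0153, -0.9966]]), 't': array([-0.0215,  0.5419,  1.3495])}
last_a_grip {'location': [289.6, 364.1], 'score': 0.86} [ 0.3141 -0.2432  0.045 ]
last_a_grip {'location': [134.7, 279.8], 'score': 0.83} [0.7574 0.0117 0.045 ]
heel_stop {'location': [216.3, 356.3], 'score': 0.86} [ 0.5264 -0.2234  0.01  ]
toe_plate {'location': [217.2, 280.5], 'score': 0.83} [0.5171 0.0023 0.01  ]
side {'fovy': 50.18971425224866, 'cx': 271.62514677502577, 'cy': 202.9669042651104, 'R': array([[ 0.7936, -0.6081, -0.0216],
       [-0.3948, -0.4876, -0.7787],
       [ 0.463 ,  0.6265, -0.627 ]]), 't': array([-0.4217,  0.2642,  1.2031])}
last_a_grip {'location': [288.0, 258.3], 'score': 0.96} [ 0.3086 -0.2351  0.045 ]
last_a_grip {'location': [179.0, 321.3], 'score': 0.71} [0.7636 0.0207 0.045 ]
heel_stop {'location': [257.5, 316.2], 'score': 0.74} [ 0.5239 -0.2226  0.01  ]
heel_stop {'location': [248.2, 379.5], 'score': 0.18} [ 0.6949 -0.3107  0.01  ]
toe_plate {'location': [218.5, 270.5], 'score': 0.9} [ 0.5256 -0.0019  0.01  ]
```

View pics/top0.png

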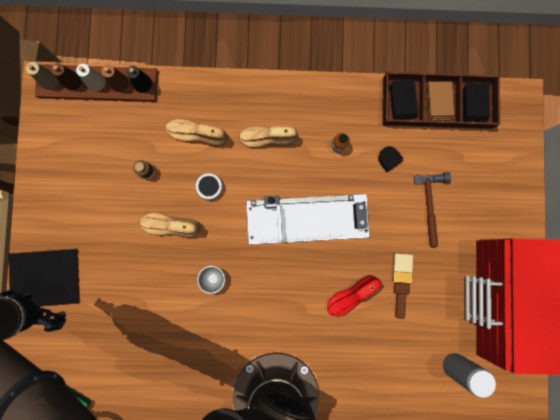

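View pics/side0.png

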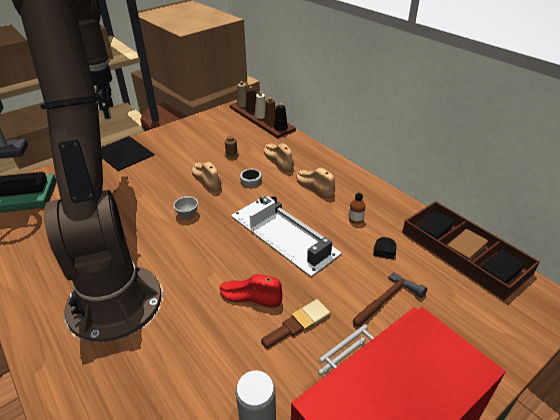

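The top view shows the target last at about (225,170), with the cone's hole on its right end and so the toe to the left. The gauge spans columns 247–369, with the heel stop at its right end (~360,215) and the plate at ~280. The red look-alike is at (355,296). I'll zoom in for precision.

```bash
python3 - <<'E'
from h import *
a=cv2.imread("pics/top0.png")
c1=cv2.resize(a[195:255,130:210],None,fx=5,fy=5,interpolation=cv2.INTER_CUBIC)
c2=cv2.resize(a[185:255,240:376],None,fx=5.88,fy=5.88,interpolation=cv2.INTER_CUBIC)[:,:800]
b=cv2.imread("pics/side0.png")
c3=cv2.resize(b[150:200,180:260],None,fx=5,fy=5,interpolation=cv2.INTER_CUBIC)[:250]
m=np.zeros((600,800,3),np.uint8); m[:300,:400]=c1; m[:250,400:]=c3
c2=cv2.resize(a[188:252,240:376],(640,300),interpolation=cv2.INTER_CUBIC); m[300:,:640]=c2
cv2.imwrite("pics/z0.png",m)
E
```

```text
(no output)
```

View pics/z0.png

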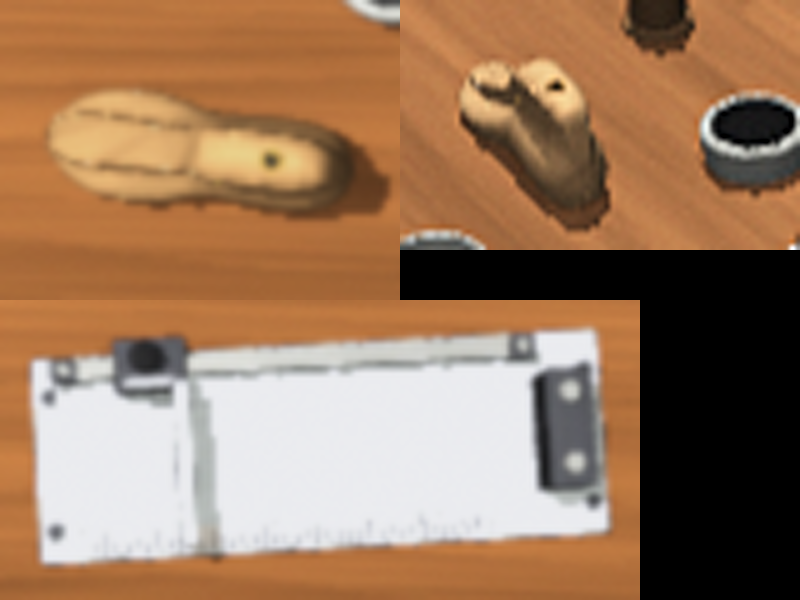

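```bash
python3 - <<'E'
from h import *
np.set_printoptions(precision=4,suppress=True)
G=lambda u,v:( 188+(v-300+.5)/4.6875-.5, 240+(u+.5)/4.706-.5)
L=lambda u,v:(195+(v+.5)/5-.5,130+(u+.5)/5-.5)
C=[at_z("top",*G(*p),.01)[:2] for p in((31,360),(597,329),(609,532),(42,565))]
mod=np.array([(.315,-.065),(-.045,-.065),(-.045,.065),(.315,.065)]) 
C=np.array(C);print(C)
a=mod-mod.mean(0);b=C-C.mean(0)
U,S,V=np.linalg.svd(a.T@b);R=(U@V).T;
print("yaw",np.degrees(np.arctan2(R[1,0],R[0,0])),np.linalg.det(R),"origin",C.mean(0)-R@mod.mean(0),"scale",S.sum()/np.sum(a**2))
ex=R[:,0];o=C.mean(0)-R@mod.mean(0)
print("stop proj",proj("top",[*o,.01]),proj("side",[*o,.01]))
for n,p,z in(("toe",(47,137),.016),("heel",(353,168),.027),("cone front",(197,152),.083),("cone back",(328,165),.083),("hole",(270,159),.085)):
    print(n,at_z("top",*L(*p),z))
for c in("top","side"):
    camera(c)
    for n in("last_b_grip","last_c_grip","heel_stop","toe_plate"):
        for r in tip_of(n,c): print(c,n,r["score"],at_z(c,*r["location"],.045 if "last" in n else .01))
    for r in boxes_of("last_a_grip",c):print(r)
s=read_state();print(s["time_s"],Ro.from_quat(s["orientation"]).as_matrix())
E
```

```text
[[ 0.564   0.1058]
 [ 0.5948 -0.2528]
 [ 0.4657 -0.2623]
 [ 0.4346  0.0943]]
yaw 94.90595859265261 0.9999999999999997 origin [ 0.5263 -0.2132] scale 0.9971328717518245
stop proj [np.float64(216.2), np.float64(352.9)] [np.float64(255.3), np.float64(314.7)]
toe [0.4902 0.4177 0.016 ]
heel [0.4769 0.2359 0.027 ]
cone front [0.4814 0.3142 0.083 ]
cone back [0.4763 0.2408 0.083 ]
hole [0.4786 0.2729 0.085 ]
top last_b_grip 0.76 [0.4787 0.2882 0.045 ]
top last_b_grip 0.44 [ 0.5269 -0.215   0.045 ]
top last_c_grip 0.65 [0.7532 0.2217 0.045 ]
top heel_stop 0.78 [ 0.5266 -0.2285  0.01  ]
top toe_plate 0.81 [ 0.5104 -0.0044  0.01  ]
{'bbox': [327.9, 274.2, 53.5, 42.8], 'score': 0.8}
{'bbox': [240.3, 127.2, 55.9, 16.2], 'score': 0.59}
{'bbox': [249.0, 194.1, 119.5, 52.1], 'score': 0.57}
side last_b_grip 0.78 [0.4799 0.3033 0.045 ]
side last_b_grip 0.37 [ 0.5032 -0.2431  0.045 ]
side last_c_grip 0.69 [0.7451 0.2311 0.045 ]
side last_c_grip 0.46 [ 0.4977 -0.0434  0.045 ]
side heel_stop 0.91 [ 0.5326 -0.2072  0.01  ]
side toe_plate 0.69 [ 0.5059 -0.0073  0.01  ]
{'bbox': [295.6, 167.0, 37.4, 29.8], 'score': 0.9}
{'bbox': [217.5, 275.2, 62.0, 34.0], 'score': 0.72}
1.0 [[ 0.4357  0.9001  0.0001]
 [ 0.9001 -0.4357  0.0001]
 [ 0.0001  0.     -1.    ]]
```

Call:
jog_arm([
  [[0,0,68.3,-15.84,30.64,0,8.5],[0,0,68.3,-15.84,30.64,0,8.5],[0,0,68.3,-15.84,30.64,0,8.5],[0,0,68.3,-15.84,30.64,0,8.5],[0,0,68.3,-15.84,30.64,0,8.5],[0,0,68.3,-15.84,30.64,0,8.5],[0,0,68.3,-15.84,30.64,0,8.5],[0,0,68.3,-15.84,30.64,0,8.5],[0,0,68.3,-15.84,30.64,0,8.5],[0,0,68.3,-15.84,30.64,0,8.5],[0,0,68.3,-15.84,30.64,0,8.5],[0,0,68.3,-15.84,30.64,0,8.5],[0,0,68.3,-15.84,30.64,0,8.5]],
], grip_force=40)

```text
time_s: 2.3
position: [0.4787, 0.2871, 0.2313]
orientation: [0.999, -0.035, -0.0, -0.0]
force: [0.2, 0.3, -0.5]
finger_gap: 0.0851
```

```bash
python3 - <<'E'
from h import *
import rig
np.set_printoptions(precision=4,suppress=True)
print([n for n in dir(rig) if not n.startswith('_')], getattr(rig,'grasp_offset',None))
s=read_state();R=Ro.from_quat(s["orientation"]).as_matrix();print(s["time_s"],s["position"],s["force"],s["qpos"],R)
for c in("top","side"):
    cv2.imwrite(f"pics/{c}1.png",camera(c))
    print([ (r["score"],at_z(c,*r["location"],.045)) for r in tip_of("last_a_grip",c)])
E
```

```text
['MotionError', 'boxes_of', 'camera', 'camera_info', 'grasp_offset', 'hand_in', 'read_state', 'tip_of'] 0.0187
2.3 [0.4787 0.2871 0.2313] [ 0.1626  0.3411 -0.5246] [-0.9181  0.3321  0.375   1.7617 -0.1365  1.0734 -0.566 ] [[ 0.9976 -0.0696 -0.0001]
 [-0.0696 -0.9976  0.0001]
 [-0.0001 -0.0001 -1.    ]]
[(0.89, array([0.7522, 0.0251, 0.045 ])), (0.71, array([ 0.3138, -0.2426,  0.045 ]))]
[(0.79, array([ 0.311 , -0.2468,  0.045 ])), (0.78, array([0.7626, 0.017 , 0.045 ])), (0.46, array([ 0.7015, -0.2036,  0.045 ]))]
```

Call:
jog_arm([
  [[0,0,0,0,0,5,8.5],[0,0,0,0,0,10,8.5],[0,0,0,0,0,14,8.5],[0,0,0,0,0,17,8.5],[0,0,0,0,0,18.8,8.5],[0,0,0,0,0,18.8,8.5],[0,0,0,0,0,18.8,8.5],[0,0,0,0,0,18.8,2],[0,0,0,0,0,18.8,2],[0,0,0,0,0,18.8,2],[0,0,0,0,0,18.8,2],[0,0,0,0,0,18.8,2],[0,0,0,0,0,18.8,2],[0,0,0,0,0,18.8,2],[0,0,0,0,0,18.8,2]],
], grip_force=40)

```text
time_s: 4.0
position: [0.4811, 0.2873, 0.0453]
orientation: [0.999, -0.036, 0.002, -0.001]
force: [0.2, -1.0, 14.1]
finger_gap: 0.0307
```

Call:
jog_arm([
  [[0,0,0,0,0,-1,2],[0,0,0,0,0,-3,2],[0,0,0,0,0,-6,2],[0,0,0,0,0,-9,2],[0,0,0,0,0,-9,2],[0,0,0,0,0,-9,2]],
])

```text
time_s: 4.6
position: [0.4789, 0.2866, 0.1338]
orientation: [0.999, -0.036, 0.0, -0.0]
force: [-1.9, 0.2, -3.3]
finger_gap: 0.0304
```

```bash
python3 - <<'E'
from h import *
np.set_printoptions(precision=4,suppress=True)
G=lambda u,v:( 188+(v-300+.5)/4.6875-.5, 240+(u+.5)/4.706-.5)
o=np.array([.5263,-.2132]);y=np.radians(94.9);ex=np.array([np.cos(y),np.sin(y)]);ey=np.array([-ex[1],ex[0]])
for n,p,z in(("stopR",(541,372),.062),("stopL",(548,488),.062),("stopbackR",(587,365),.062),("stopbackL",(598,484),.062),("plateL face top",(221,552),.062),("plate R top",(203,385),.062),("plateL back top",(207,552),.062)):
    q=at_z("top",*G(*p),z)[:2];print(n,q,(q-o)@ex,(q-o)@ey)
s=read_state();R=Ro.from_quat(s["orientation"]).as_matrix();p=s["position"];print(s["time_s"],p,s["force"],R,s["finger_gap"])
yr=np.degrees(np.arctan2(R[1,0],R[0,0]))
t=np.array([*(o+ex*(.0514+.012)),p[2]]);print("turn z",-(94.9-90-yr),"shift cm",100*R.T@(t-p), t)
for k in("top",):
  m=camera(k); cv2.imwrite("pics/t2.png",cv2.resize(m[160:310,110:310],(800,600),interpolation=cv2.INTER_CUBIC))
E
```

```text
stopR [ 0.5611 -0.2088] 0.0014263901222295562 -0.035067162541002374
stopL [ 0.4901 -0.2142] 0.0020797140441658414 0.03611562936733769
stopbackR [ 0.5663 -0.2369] -0.02701713864327289 -0.03781200966532139
stopbackL [ 0.4935 -0.2447] -0.028551055183003556 0.035392611249857535
plateL face top [ 0.4455 -0.0165] 0.20289132752597652 0.0637474373349301
plate R top [ 0.5469 -0.0027] 0.20798879251890148 -0.03850678065683075
plateL back top [ 0.4452 -0.008 ] 0.2113496622007624 0.06326702349064305
4.6 [0.4789 0.2866 0.1338] [-1.947   0.2143 -3.3147] [[ 0.9974 -0.0719  0.0005]
 [-0.0719 -0.9974  0.0008]
 [ 0.0004 -0.0008 -1.    ]] 0.03037617092370999
turn z -9.02109436612077 shift cm [ 7.3239 43.2484 -0.0312] [ 0.5209 -0.15    0.1338]
```

View pics/t2.png

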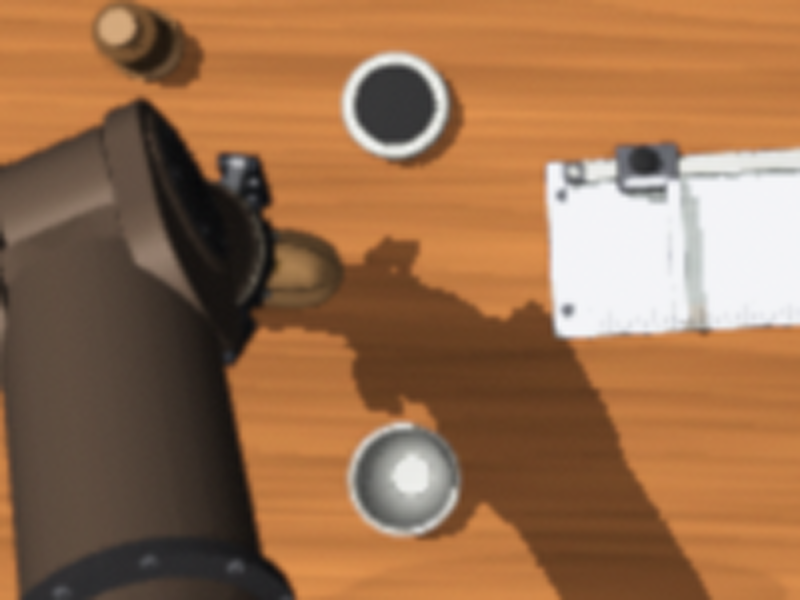

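The crop shows the last held, with its heel end at (320,270) towards the gauge. It still shows nothing disturbed. Next I carry it over the gauge.

Call:
jog_arm([
  [[0,0,-1,0.6,3.5,0,2],[0,0,-2,1.2,7,0,2],[0,0,-3,1.8,11,0,2],[0,0,-4,2.5,15,0,2],[0,0,-5,3.2,19,0,2],[0,0,-6,3.9,23,0,2],[0,0,-7,4.6,27,0,2],[0,0,-8,5.3,31,0,2],[0,0,-9,6,35,0,2],[0,0,-9,6.6,39,0,2],[0,0,-9,7.1,42,0,2],[0,0,-9,7.3,43.1,0,2],[0,0,-9,7.3,43.1,0,2],[0,0,-9,7.3,43.1,0,2],[0,0,-9,7.3,43.1,0,2],[0,0,-9,7.3,43.1,0,2]],
])

```text
time_s: 6.25
position: [0.5208, -0.1469, 0.1331]
orientation: [0.999, 0.044, -0.0, -0.0]
force: [-0.5, 0.1, -2.6]
finger_gap: 0.0304
```

```bash
python3 - <<'E'
from h import *
np.set_printoptions(precision=4,suppress=True)
s=read_state();R=Ro.from_quat(s["orientation"]).as_matrix();print(s["time_s"],s["position"],s["force"],R,s["finger_gap"])
a=camera("top");b=camera("side")
m=np.zeros((600,800,3),np.uint8)
m[:300]=cv2.resize(a[188:248,230:390],(800,300),interpolation=cv2.INTER_CUBIC)
m[300:,:600]=cv2.resize(b[190:270,220:380],(600,300),interpolation=cv2.INTER_CUBIC)
cv2.imwrite("pics/z3.png",m)
E
```

```text
6.25 [ 0.5208 -0.1469  0.1331] [-0.4878  0.0582 -2.6286] [[ 0.9962  0.0873 -0.0005]
 [ 0.0873 -0.9962  0.0007]
 [-0.0004 -0.0008 -1.    ]] 0.030391874991985875
```

View pics/z3.png

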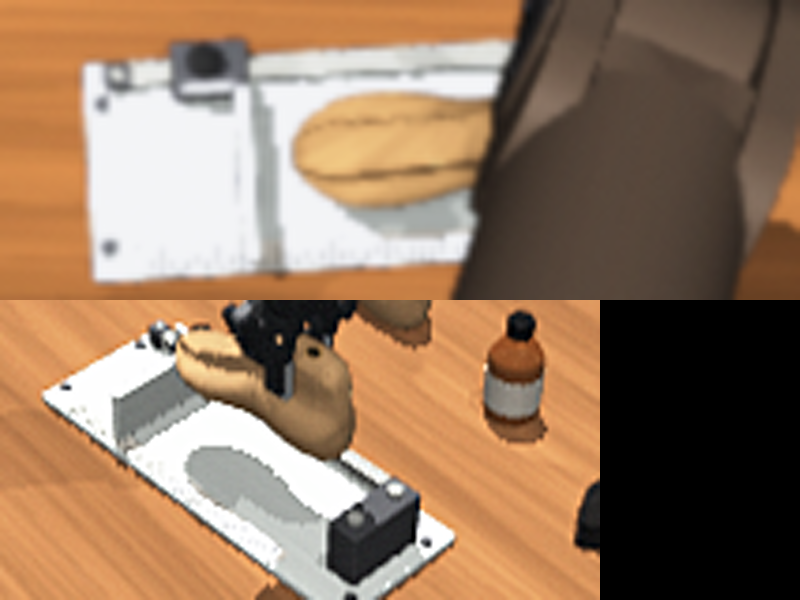

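The last hangs over the gauge, with the toe at (292,153) in the top crop, clear of the plate edge at ~253. In the side crop the heel is clear of the stop. Lowering it now.

Call:
jog_arm([
  [[0,0,0,0,0,3,2],[0,0,0,0,0,5.5,2],[0,0,0,0,0,7,2],[0,0,0,0,0,7.3,2],[0,0,0,0,0,7.3,2],[0,0,0,0,0,7.3,2]],
])

```text
time_s: 6.95
position: [0.5215, -0.1487, 0.0612]
orientation: [0.999, 0.043, 0.001, 0.0]
force: [0.4, -0.4, -2.9]
finger_gap: 0.0304
```

Call:
jog_arm([
  [[0,0,0,0,0,0.2,2],[0,0,0,0,0,0.3,2],[0,0,0,0,0,0.3,2],[0,0,0,0,0,0.3,2]],
])

```text
time_s: 7.35
position: [0.5209, -0.1487, 0.0575]
orientation: [0.999, 0.042, 0.0, -0.0]
force: [0.6, 0.3, -2.5]
finger_gap: 0.0308
```

Not yet touching (about −2.6 N hanging weight), so I go on down in small steps.

Call:
jog_arm([
  [[0,0,0,0,0,0.1,2],[0,0,0,0,0,0.1,2],[0,0,0,0,0,0.1,2]],
])

```text
time_s: 7.65
position: [0.5208, -0.1486, 0.0563]
orientation: [0.999, 0.042, -0.0, -0.0]
force: [1.0, -0.3, -2.1]
finger_gap: 0.0305
```

Call:
jog_arm([
  [[0,0,0,0,0,0.1,2],[0,0,0,0,0,0.1,2],[0,0,0,0,0,0.1,2]],
])

```text
time_s: 7.95
position: [0.521, -0.1488, 0.0555]
orientation: [0.999, 0.042, 0.0, 0.0]
force: [-0.7, -1.2, 1.7]
finger_gap: 0.0305
```

Call:
jog_arm([
  [[0,0,0,0,0.3,0,2],[0,0,0,0,0.6,0,2],[0,0,0,0,0.6,0,2],[0,0,0,0,0.6,0,2]],
])

```text
time_s: 8.35
position: [0.5215, -0.1551, 0.0554]
orientation: [0.999, 0.042, 0.0, 0.0]
force: [0.1, -0.2, 2.9]
finger_gap: 0.0302
```

Call:
jog_arm([
  [[0,0,0,0,0.1,0,2],[0,0,0,0,0.2,0,2],[0,0,0,0,0.2,0,2],[0,0,0,0,0.2,0,2]],
])

```text
time_s: 8.75
position: [0.5216, -0.1564, 0.0554]
orientation: [0.999, 0.043, 0.0, -0.0]
force: [0.9, 3.6, 3.9]
finger_gap: 0.0305
```

Call:
jog_arm([
  [[0,0,0,0,0.1,0,2],[0,0,0,0,0.15,0,2],[0,0,0,0,0.15,0,2],[0,0,0,0,0.15,0,2]],
])

```text
time_s: 9.15
position: [0.5218, -0.1581, 0.0554]
orientation: [0.999, 0.042, 0.0, -0.0]
force: [-0.4, 4.0, 5.0]
finger_gap: 0.0306
```

Call:
jog_arm([
  [[0,0,0,0,0.1,-0.03,2],[0,0,0,0,0.15,-0.03,2],[0,0,0,0,0.15,-0.03,2],[0,0,0,0,0.15,-0.03,2]],
])

```text
time_s: 9.55
position: [0.5216, -0.1601, 0.0555]
orientation: [0.999, 0.042, -0.0, 0.0]
force: [-0.1, 0.2, 0.9]
finger_gap: 0.0306
```

Call:
jog_arm([
  [[0,0,0,0,0.1,0,2],[0,0,0,0,0.15,0,2],[0,0,0,0,0.15,0,2],[0,0,0,0,0.15,0,2]],
])

```text
time_s: 9.95
position: [0.5217, -0.1613, 0.0555]
orientation: [0.999, 0.042, -0.0, 0.0]
force: [-0.2, 0.2, -0.0]
finger_gap: 0.0308
```

Call:
jog_arm([
  [[0,0,0,0,0.1,0,2],[0,0,0,0,0.15,0,2],[0,0,0,0,0.15,0,2],[0,0,0,0,0.15,0,2]],
])

```text
time_s: 10.35
position: [0.522, -0.1628, 0.0556]
orientation: [0.999, 0.042, 0.0, 0.0]
force: [0.0, -0.1, -2.4]
finger_gap: 0.0306
```

Call:
jog_arm([
  [[0,0,0,0,0.1,0,2],[0,0,0,0,0.2,0,2],[0,0,0,0,0.2,0,2],[0,0,0,0,0.2,0,2]],
])

```text
time_s: 10.75
position: [0.5221, -0.1638, 0.0555]
orientation: [0.999, 0.043, -0.0, -0.0]
force: [-0.7, 4.4, -0.1]
finger_gap: 0.0305
```

Call:
jog_arm([
  [[0,0,0,0,0.1,0,2],[0,0,0,0,0.15,0,2],[0,0,0,0,0.15,0,2],[0,0,0,0,0.15,0,2]],
])

```text
time_s: 11.15
position: [0.5221, -0.1639, 0.0555]
orientation: [0.999, 0.043, -0.0, -0.001]
force: [-1.3, 9.8, 2.5]
finger_gap: 0.0307
```

```bash
python3 - <<'E'
from h import *
s=read_state();print(s["time_s"],s["position"],s["force"])
a=camera("top");b=camera("side")
m=np.zeros((600,800,3),np.uint8)
m[:200,:600]=cv2.resize(a[195:245,240:390],(600,200),interpolation=cv2.INTER_CUBIC)
m[200:]=cv2.resize(b[205:265,245:365],(800,400),interpolation=cv2.INTER_CUBIC)
cv2.imwrite("pics/z4.png",m)
E
```

```text
11.15 [ 0.52208626 -0.16388577  0.05550612] [-1.30473534  9.82650816  2.45687312]
```

View pics/z4.png

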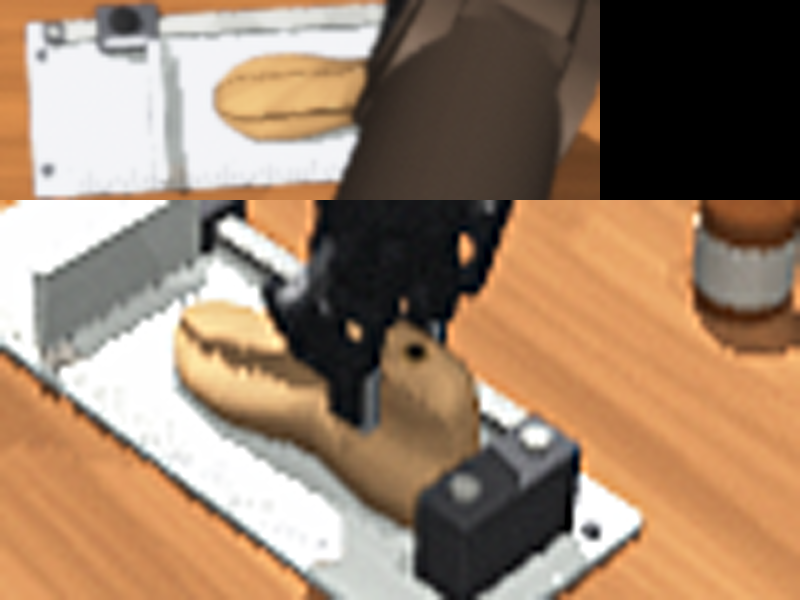

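The heel is up against the dark stop in the side crop (~(420,500)). The motion stopped and the force rose to 10 N. The toe points straight along the gauge at (215,97). I'll release and lift.

Call:
jog_arm([
  [[0,0,0,0,-0.05,0,2],[0,0,0,0,-0.05,0,4],[0,0,0,0,-0.05,0,5.5],[0,0,0,0,-0.05,0,5.5],[0,0,0,0,-0.05,0,5.5],[0,0,0,0,-0.05,0,5.5],[0,0,0,0,-0.05,-2,5.5],[0,0,0,0,-0.05,-6,5.5],[0,0,0,0,-0.05,-9,5.5],[0,0,0,0,-0.05,-9,5.5],[0,0,0,0,-0.05,-9,5.5]],
])

```text
time_s: 12.35
position: [0.5226, -0.1657, 0.1461]
orientation: [0.999, 0.042, 0.001, 0.0]
force: [0.4, 0.1, 0.4]
finger_gap: 0.0549
```

```bash
python3 - <<'E'
from h import *
np.set_printoptions(precision=4,suppress=True)
s=read_state();R=Ro.from_quat(s["orientation"]).as_matrix();p=s["position"];print(s["time_s"],p,s["force"],s["finger_gap"],R)
o=np.array([.5263,-.2132]);y=np.radians(94.9);ex=np.array([np.cos(y),np.sin(y)]);ey=np.array([-ex[1],ex[0]])
for g in(.215,.240):
  t=np.array([*(o+ex*(g+.045)-ey*.008),p[2]]);print(g,t,100*R.T@(t-p))
a=cv2.imread("pics/top0.png")
P=lambda u,v:(195+(v+.5)/4-.5,240+(u+.5)/4-.5)
for n,p_,z in(("carr front R top",(158,8),.038),("carr back",(97,8),.038),("plate bottom L?",(184,188),.012),("plate top backL",(160,188),.062),("toe",(213,97),.026)):
  q=at_z("top",*P(*p_),z)[:2];print(n,(q-o)@ex,(q-o)@ey)
E
```

```text
12.35 [ 0.5226 -0.1657  0.1461] [0.4102 0.0879 0.4374] 0.05488808457233843 [[ 0.9964  0.0849  0.0016]
 [ 0.0849 -0.9964 -0.0001]
 [ 0.0016  0.0002 -1.    ]]
0.215 [0.5121 0.0465 0.1461] [  0.7469 -21.2353  -0.0038]
0.24 [0.5099 0.0714 0.1461] [  0.7456 -23.7353  -0.0044]
carr front R top 0.21651859186605243 -0.06781069510446038
carr back 0.26096175024262536 -0.0702588542228006
plate bottom L? 0.2044732442831686 0.06394512469764949
plate top backL 0.22266877548055033 0.06335884130910725
toe 0.1797161325847813 -0.0012727636209037161
```

Call:
jog_arm([
  [[0,0,0,0.2,-4,0,5.5],[0,0,0,0.4,-8,0,3],[0,0,0,0.6,-12,0,0],[0,0,0,0.75,-16,0,0],[0,0,0,0.75,-20,0,0],[0,0,0,0.75,-21.3,0,0],[0,0,0,0.75,-21.3,0,0],[0,0,0,0.75,-21.3,4,0],[0,0,0,0.75,-21.3,8,0],[0,0,0,0.75,-21.3,10,0],[0,0,0,0.75,-21.3,11.3,0],[0,0,0,0.75,-21.3,11.3,0],[0,0,0,0.75,-21.3,11.3,0],[0,0,0,0.75,-21.3,11.3,0]],
])

```text
time_s: 13.75
position: [0.5126, 0.047, 0.0337]
orientation: [0.999, 0.042, 0.001, -0.0]
force: [-1.3, 0.1, 0.0]
finger_gap: 0.0002
```

```bash
python3 - <<'E'
from h import *
s=read_state();print(s["time_s"],s["position"],s["force"],s["finger_gap"])
a=camera("top");b=camera("side")
m=np.zeros((600,800,3),np.uint8)
m[:270,:]=cv2.resize(a[193:247,230:390],(800,270),interpolation=cv2.INTER_CUBIC)
m[270:,:660]=cv2.resize(b[185:265,220:380],(660,330),interpolation=cv2.INTER_CUBIC)
cv2.imwrite("pics/z5.png",m)
E
```

```text
13.75 [0.51264976 0.0469675  0.03371566] [-1.32710084  0.13292299  0.01820439] 0.00021936513320747983
```

View pics/z5.png

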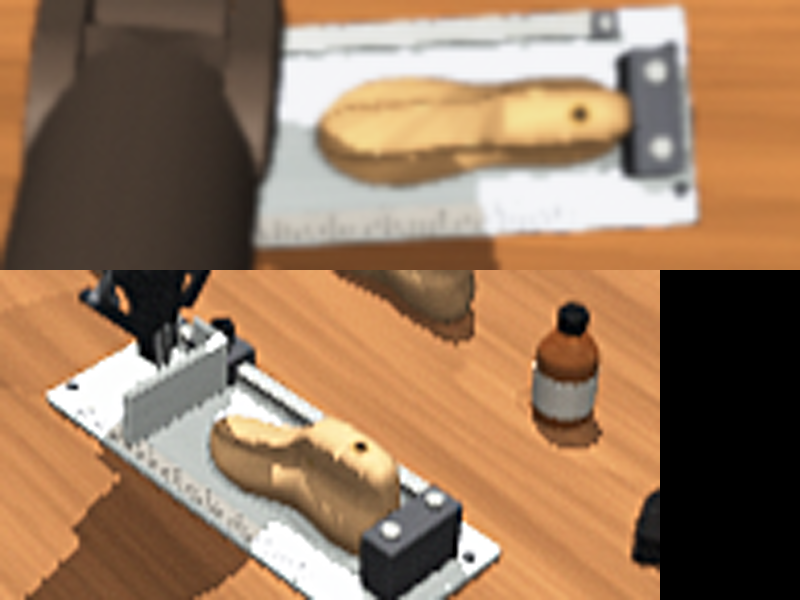

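The last is upright and square on the gauge, heel touching the stop (~(632,112)) and toe at (318,130). The closed fingers are behind the plate. Pushing the plate in now.

Call:
jog_arm([
  [[0,0,0,0,0.5,0,0],[0,0,0,0,1,0,0],[0,0,0,0,1.4,0,0],[0,0,0,0,1.8,0,0],[0,0,0,0,2.1,0,0],[0,0,0,0,2.4,0,0],[0,0,0,0,2.7,0,0],[0,0,0,0,3,0,0],[0,0,0,0,3.3,0,0],[0,0,0,0,3.6,0,0],[0,0,0,0,3.9,0,0],[0,0,0,0,4.2,0,0],[0,0,0,0,4.5,0,0]],
])

```text
time_s: 15.15
position: [0.5155, 0.0022, 0.0326]
orientation: [0.999, 0.042, -0.0, -0.0]
force: [-0.1, 3.0, -0.2]
finger_gap: -0.0
```

Call:
jog_arm([
  [[0,0,0,0,0.2,0,0],[0,0,0,0,0.4,0,0],[0,0,0,0,0.6,0,0],[0,0,0,0,0.6,0,0]],
])

```text
time_s: 15.55
position: [0.516, -0.0041, 0.0326]
orientation: [0.999, 0.042, 0.0, 0.0]
force: [0.2, 0.4, 0.1]
finger_gap: 0.0002
```

Call:
jog_arm([
  [[0,0,0,0,0.1,0,0],[0,0,0,0,0.2,0,0],[0,0,0,0,0.3,0,0],[0,0,0,0,0.4,0,0]],
])

```text
time_s: 15.95
position: [0.5163, -0.0075, 0.0326]
orientation: [0.999, 0.043, -0.0, -0.0]
force: [-0.2, 2.5, -1.1]
finger_gap: -0.0002
```

Call:
jog_arm([
  [[0,0,0,0,0.1,0,0],[0,0,0,0,0.2,0,0],[0,0,0,0,0.3,0,0]],
])

```text
time_s: 16.25
position: [0.5166, -0.0106, 0.0326]
orientation: [0.999, 0.042, 0.0, -0.0]
force: [-0.1, 2.5, -0.6]
finger_gap: 0.0
```

Call:
jog_arm([
  [[0,0,0,0,0.1,0,0],[0,0,0,0,0.2,0,0]],
])

```text
time_s: 16.45
position: [0.5168, -0.0126, 0.0326]
orientation: [0.999, 0.042, 0.0, -0.0]
force: [0.4, 2.4, 0.3]
finger_gap: -0.0002
```

```bash
python3 - <<'E'
from h import *
s=read_state();print(s["time_s"],s["position"],s["force"])
a=camera("top");b=camera("side")
m=np.zeros((600,800,3),np.uint8)
m[:270,:]=cv2.resize(a[193:247,230:390],(800,270),interpolation=cv2.INTER_CUBIC)
m[270:,:660]=cv2.resize(b[200:250,235:335],(660,330),interpolation=cv2.INTER_CUBIC)
cv2.imwrite("pics/z6.png",m)
E
```

```text
16.45 [ 0.5167627  -0.01259635  0.03259969] [0.38850296 2.38382842 0.26325789]
```

View pics/z6.png

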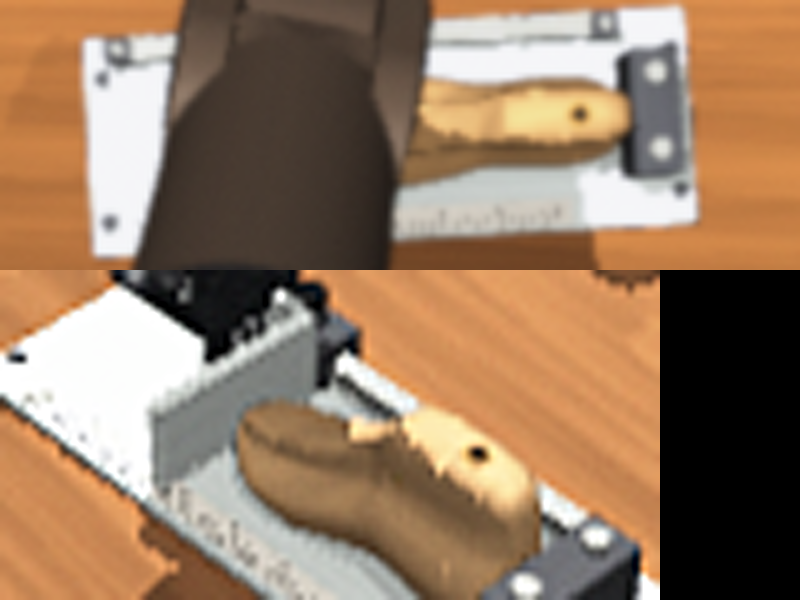

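The plate is moving freely at 2.5 N, with a small gap still showing to the toe (at (240,440) in the side crop). I'll creep on.

Call:
jog_arm([
  [[0,0,0,0,0.1,0,0],[0,0,0,0,0.2,0,0]],
])

```text
time_s: 16.75
position: [0.5168, -0.0134, 0.0326]
orientation: [0.999, 0.043, -0.0, -0.001]
force: [-1.8, 8.6, 1.0]
finger_gap: 0.0003
```

Call:
jog_arm([
  [[0,0,0,0,0.1,0,0],[0,0,0,0,0.2,0,0]],
])

```text
time_s: 16.95
position: [0.5168, -0.0135, 0.0326]
orientation: [0.999, 0.044, -0.0, -0.002]
force: [-2.8, 15.0, 2.0]
finger_gap: 0.0002
```

Call:
jog_arm([
  [[0,0,0,0,0.1,0,0],[0,0,0,0,0.2,0,0]],
])

```text
time_s: 17.15
position: [0.5168, -0.0135, 0.0326]
orientation: [0.999, 0.045, -0.001, -0.003]
force: [-3.6, 21.1, 4.3]
finger_gap: -0.0004
```

Call:
jog_arm([
  [[0,0,0,0,0.1,0,0],[0,0,0,0,0.2,0,0]],
])

```text
time_s: 17.35
position: [0.5168, -0.0136, 0.0326]
orientation: [0.999, 0.045, -0.001, -0.004]
force: [-3.2, 27.3, 6.2]
finger_gap: -0.0005
```

It is snug (stopped dead at y=−0.0135). Because I queued those steps together, the force went further than I wanted, to 27 N. Backing off at once.

Call:
jog_arm([
  [[0,0,0,0,-0.4,0,0],[0,0,0,0,-0.8,0,0],[0,0,0,0,-1.2,0,0],[0,0,0,0,-2,0,0],[0,0,0,0,-3,0,0],[0,0,0,0,-3.5,0,0],[0,0,0,0,-3.5,-4,0],[0,0,0,0,-3.5,-9,0],[0,0,0,0,-7,-14,0],[0,0,0,0,-12,-17,0],[0,0,0,0,-17,-17,0],[0,0,0,0,-22,-17,0],[0,0,0,0,-27,-17,0],[0,0,0,0,-27,-17,0],[0,0,0,0,-27,-17,0]],
])

```text
time_s: 18.85
position: [0.4934, 0.2522, 0.2022]
orientation: [0.999, 0.045, -0.0, -0.0]
force: [1.3, -0.7, -0.5]
finger_gap: -0.0
```

```bash
python3 - <<'E'
from h import *
s=read_state();print(s["time_s"],s["position"],s["force"])
a=camera("top");b=camera("side")
cv2.imwrite("pics/top7.png",a)
m=np.zeros((600,800,3),np.uint8)
m[:270,:]=cv2.resize(a[193:247,230:390],(800,270),interpolation=cv2.INTER_CUBIC)
m[270:,:660]=cv2.resize(b[205:255,245:345],(660,330),interpolation=cv2.INTER_CUBIC)
cv2.imwrite("pics/z7.png",m)
E
```

```text
18.85 [0.49336462 0.25220986 0.20224621] [ 1.26868951 -0.74057085 -0.5487612 ]
```

View pics/z7.png

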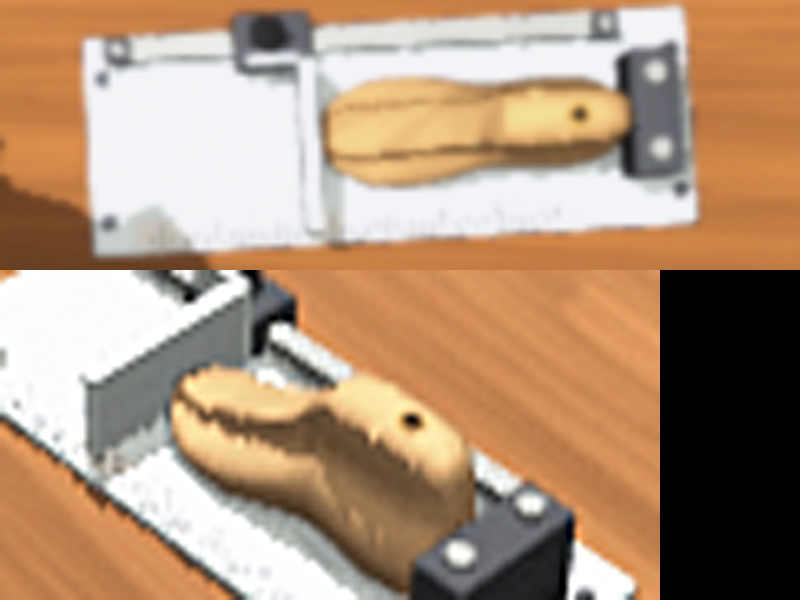

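The plate stands at the toe (top crop ~(322,130), side crop ~(175,410)) with the heel on the stop. To be sure it did not spring back, I make one very gentle re-touch, one step at a time.

Call:
jog_arm([
  [[0,0,0,0,5,0,0],[0,0,0,0,10,0,0],[0,0,0,0,15,0,0],[0,0,0,0,20,0,0],[0,0,0,0,23.5,0,0],[0,0,0,0,23.5,4,0],[0,0,0,0,23.5,8,0],[0,0,0,0,23.5,12,0],[0,0,0,0,23.5,15,0],[0,0,0,0,23.5,17,0],[0,0,0,0,23.5,17,0],[0,0,0,0,24.3,17,0],[0,0,0,0,25,17,0],[0,0,0,0,25.5,17,0],[0,0,0,0,25.9,17,0],[0,0,0,0,25.9,17,0],[0,0,0,0,25.9,17,0]],
])

```text
time_s: 20.65
position: [0.5167, -0.0094, 0.0329]
orientation: [0.999, 0.042, 0.0, -0.0]
force: [-0.6, 0.1, -0.6]
finger_gap: -0.0001
```

Call:
jog_arm([
  [[0,0,0,0,0.1,0,0],[0,0,0,0,0.2,0,0],[0,0,0,0,0.3,0,0],[0,0,0,0,0.3,0,0]],
])

```text
time_s: 21.05
position: [0.5167, -0.0126, 0.0326]
orientation: [0.999, 0.042, -0.0, 0.0]
force: [0.2, 0.4, -0.7]
finger_gap: -0.0001
```

Call:
jog_arm([
  [[0,0,0,0,0.05,0,0],[0,0,0,0,0.1,0,0]],
])

```text
time_s: 21.25
position: [0.5168, -0.0133, 0.0326]
orientation: [0.999, 0.043, -0.0, -0.0]
force: [-0.8, 2.3, -0.4]
finger_gap: 0.0
```

Call:
jog_arm([
  [[0,0,0,0,0.05,0,0],[0,0,0,0,0.08,0,0],[0,0,0,0,0.08,0,0]],
])

```text
time_s: 21.55
position: [0.5168, -0.0134, 0.0326]
orientation: [0.999, 0.043, -0.0, -0.001]
force: [-0.6, 5.0, 0.6]
finger_gap: 0.0002
```

The plate resists at 5 N, twice its own friction, without moving and at the same place as before. It is touching the toe. Retreating.

Call:
jog_arm([
  [[0,0,0,0,-0.1,0,0],[0,0,0,0,-0.3,0,0],[0,0,0,0,-0.8,0,0],[0,0,0,0,-2,0,0],[0,0,0,0,-3.5,0,0],[0,0,0,0,-3.5,-4,0],[0,0,0,0,-3.5,-9,0],[0,0,0,0,-7,-14,0],[0,0,0,0,-12,-17,0],[0,0,0,0,-17,-17,0],[0,0,0,0,-22,-17,0],[0,0,0,0,-27,-17,0],[0,0,0,0,-27,-17,0],[0,0,0,0,-27,-17,0]],
])

```text
time_s: 22.95
position: [0.4925, 0.2589, 0.2022]
orientation: [0.999, 0.046, -0.0, -0.0]
force: [0.1, 0.2, -0.0]
finger_gap: -0.0
```

```bash
python3 - <<'E'
from h import *
a=camera("top");b=camera("side")
m=np.zeros((600,800,3),np.uint8)
m[:270,:]=cv2.resize(a[193:247,230:390],(800,270),interpolation=cv2.INTER_CUBIC)
m[270:,:660]=cv2.resize(b[205:255,245:345],(660,330),interpolation=cv2.INTER_CUBIC)
cv2.imwrite("pics/z8.png",m)
old=cv2.imread("pics/top7.png");print("diff on gauge vs before re-touch",np.abs(a[193:247,245:390].astype(int)-old[193:247,245:390]).max(2).__gt__(40).sum())
hand_in()
print(read_state()["time_s"])
E
```

```text
diff on gauge vs before re-touch 33
the job is handed in; nothing more can be done
the job is handed in; nothing more can be done
```

View pics/z8.png

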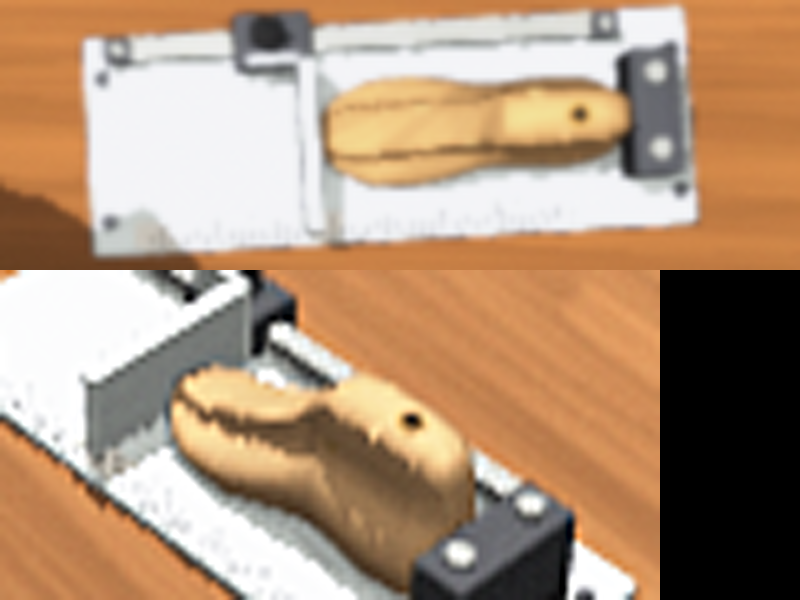

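The last that stood by itself is on the gauge with its heel against the stop and its toe straight along the bed. The sliding plate is up against the toe, and the job was handed in at about 23 s of the 51 s allowed.

**One step that went wrong:** the plate met the toe at about 8 N. I had queued several small push steps together, so the force rose to about 27 N before I backed off. That is under the 40 N limit, but firmer than "gently".

**Last checks:**
- **Heel:** the last stopped moving back at the heel stop while the force rose to about 10 N.
- **Plate:** I touched it again one step at a time. It held at 5 N, twice its own friction, without moving, and at the same place as the first contact. I then drew the arm clear.
- **Final pictures:** they show the plate at the toe, the heel at the stop and the arm well away. They are too coarse to show a sub-millimetre gap at the toe, so the claim that it touches rests on the force reading.
- **Other things on the bench:** the arm touched none of them. I did not check their positions again at the end.

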